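# Clamp the second sample pot in the bench shaker

### The arm

A 7-joint arm with a two-finger parallel gripper is mounted at the origin on a cart in front of the work surface, level with it; the furniture and walls round the work are solid. World frame = base frame: x ahead of the robot, y to its left, z up, the work surface at z = 0. Lengths are in m, angles in rad, forces in N, time in s.
With the tool pointing down it reaches from about 0.425 to 0.925 m from the base axis. Payload 6.8 kg.
Tool frame: the origin (TCP) lies at the very end of the fingers, on their centre line; the grasp point (between the pads) lies 19 mm behind it (r.tcp_to_grasp is the distance from the TCP to the grasp point, in m); z points along the fingers, y is the line along which they close (so a half turn about z gives the same grasp; the last joint's range is limited). The gripper opens to 85 mm and grips with 20 to 120 N. Pads are 22 mm wide; open, the fingers measure 114 mm over their backs; the gripper's body (76 mm by 85 mm) begins 54 mm behind the grasp point. The pads swing forward as they close: fully open they stand 13 mm farther back than shut.
Start: joints at [1.007, 0.477, 0.022, 1.555, -0.011, 1.109, -0.083], TCP at [0.297, -0.606, 0.231] pointing down, gripper open.
Joint ranges: [-2.96, 2.96], [-0.34, 2.1], [-1.41, 1.46], [0.24, 2.44], [-1.37, 4.51], [0.17, 1.92], [-2.96, 2.96]. Speed limits (rad/s): [2.39, 2.39, 3.14, 3.14, 3.14, 3.14, 3.14].

### API

Orientations are given as a rotation vector (axis times angle).
In Python, from bench import r gives the robot as it stands.
- The arm moves only by the tool step_arm, never from a script. Its argument "moves" is a list of rows, each a list of 7 numbers: the shift along the tool's x, y, z in mm, then the turn, a rotation vector about the tool's x, y, z in rad, then the finger opening in mm, from 0 to 85.4. A call has 1 to 8 rows; each row is the pose to reach, as a shift and turn from the pose commanded when the call began, along the tool's axes at that moment; what a row does not reach only later rows make up. A row lasts 1/10 s, in which the tool goes at most 50 mm and 8.59 degrees, less where a joint would pass 70% of its speed; a pose out of reach is approached as far as the arm can. A call with a gripper value outside its range is refused whole. The fingers move at their own pace and stop on an object; "grip_force" is the grip in N (left out, the last holds). Time passes only in rows, so rows that repeat a pose let the fingers close. It gives the time, the measured TCP pose, the force, the opening and the grip force at its end, in the units of the state.
- r.get_obs(): the state, without advancing time (a new reading comes with each control period).
- r.grab_frame(name): name is "side" or "top" or "wrist"; returns a dict with "image" (384x512x3 uint8, red, green, blue), "depth" (384x512 float32, m along the optical axis (not along the pixel's ray), 0 where there is no reading), "mtx" (3x3 intrinsics, pixels), "k1" (the pictures are not rectified: a ray, as slopes to the right and down, at radius r is drawn at 1 + k1 r^2 times it, then the intrinsics apply), "rvec" (rotation vector, rad) and "tvec" (3), from world to camera coordinates, as OpenCV has them. Camera axes: x right, y down, z forward; pixel columns grow to the right and rows downward; lengths in m; the calibration is good to about 2 mm. A picture is of the moment at which its call begins.
- r.hand_in(): hands the job in; it is judged then, once.
The state is a dict: "clock": time; "joints": joint angles; "qvel": joint speeds; "tau": joint torques, N m; "tcp_pos": TCP position; "orientation": TCP orientation; "contact_force": force on the tool from outside, world axes, zero at the start; "moment": the same for the moment, N m; "grip_width": finger opening in m; "gripper_force": force on a finger pad.
Only numpy, scipy, OpenCV 4.12 (cv2) and the standard library are available. Lean on these libraries where they do the work, as an engineer would, in place of code of your own. Each camera call takes 0.05 s, during which the arm holds its last target. There are 200 camera calls.

### The job

Finish loading the bench shaker: stand the second small sample pot upright on the empty pad of its sprung lift, lay the clamp bar across both pots with its ends between the guide posts, and push it down until both spring catches snap over its ends and hold it. Then take the T-key out of its wooden block, fit it on the square head of the lock screw and turn that clockwise as far as it goes, so that the tongue lies across the bar, and put the key back upright in its block. Leave everything else on the bench where it is.

Things in the scene. Friction and masses are not known exactly. Their poses are not given: they have to be found in the camera images.
- shaker: Bench shaker, fixed: grey housing 150 x 216 x 46 mm. Origin: on the worktop under its centre; x to the back, y left along the row of two pots, z up. At y = +-68 mm stand two cheeks, each with two guide posts at x = +-22 mm (36 mm free between them, y = +-60 to 72, tops at z = 171) and a spring catch between and outside them. Front left: lock screw pillar, axis x = -56, y = 40.
- lift (a joint): Depth in m by which the sprung lift has sunk: 0 = up, 0.030 = bottom stop. An aluminium plate 74 x 112 mm with two round 55 mm rubber pads, one per pot; pad tops at z = 84 mm in the shaker's frame when up. The springs push with about 4 N at the top and 13 N at the bottom; pots alone hardly sink it. Pushing the bar past the catches takes about 20 N in all.
- free_place (a point): Centre of the top of the empty rubber pad (right-hand end of the lift, shaker's x = 0, y = -32 mm); moves with the lift.
- taken_place (a point): Centre of the top of the other pad (y = +32 mm), on which the loaded pot stands.
- loaded_pot: Small white sample pot with screw cap, 50 mm diameter, 68 mm high, about 65 g, already standing on the left-hand pad. Origin: centre of its underside, z up.
- pot: Second small white sample pot with screw cap, the same size as the loaded one (50 mm diameter, 69 mm high, about 55 g; the cap is its top 15 mm), standing on the worktop near the front. Origin: centre of its underside, z up.
- bar: Clamp bar lying on the worktop, handle up, 240 g: plate 44 x 108 mm with 28 mm wide tongues at the ends, 142 mm overall along its y; top at z = 11 mm. Origin: centre of its underside. Black handle along y: 60 long, 14 wide (x), z = 23 to 43 mm. Either way round fits. On both pots, lift up, its origin is 153 mm over the worktop; push it 26 to 28 mm down and let go: it stays at about 131 mm.
- catch_left (a joint): Opening angle in rad of the spring catch at the shaker's left (+y) end: 0 = closed, about 0.1 as the bar passes; it springs back by itself. Closed, its nose reaches about 7 mm over the bar's end, underside at z = 142.5 mm in the shaker's frame; slanted above, so that the bar pushes it aside on its way down.
- catch_right (a joint): The same for the catch at the right (-y) end.
- lock (a joint): Angle in rad of the captive lock screw, seen from above clockwise positive, stop at 0 and at 1.2. It carries a steel tongue that reaches 45 mm from the axis: at 0 it points out to the left (1.2 rad left of the shaker's x), at 1.2 straight back (the shaker's x), across the bar. Turning takes about 0.12 N m.
- lock_head (a point): Foot of the square screw head on the vertical screw axis, at the tongue's upper face, 150.5 mm over the worktop. The head is 14 x 14 mm and rises 22 mm above this, with a 2 mm crown. The point's x, y axes turn with the screw (the shaker's at joint 0); the head's flats lie along and across the tongue: seen from above, 1.2 rad minus the joint value counter-clockwise from the shaker's x.
- key: T-key standing upright in its block, 100 mm high, 160 g. Origin: centre of the socket's lower rim, z up. Socket 30 x 30 mm outside, square opening 16.4 mm, 28 mm deep, flared to 25 mm over its lowest 10 mm; its flats lie along the key's x and y. Black cross handle along the key's x: 66 mm long, 13 mm wide (y), z = 85 to 100 mm.
- key_block: Beech block, fixed, 64 x 64 x 34 mm, with a square pocket 38 x 38 mm, 26 mm deep, in its top, square to the block. Origin: centre of its underside. (Mind the tall grey calorimeter, 375 mm high, to the left of the shaker: its nearest corner stands at world x = 0.55, y = -0.06 m, and its front runs from there back to the left.)
- pocket (a point): Centre of the pocket's floor, 8 mm above the worktop; the key's origin stands here.
- by_spanner: Open spanner, 159 mm, bystander; leave alone. Origin: centre of its underside.
- by_marker_a: Marker pen, 135 mm, bystander; leave alone. Origin: centre of its underside.
- by_timer: Lab timer, 62 x 66 x 23 mm, bystander; leave alone. Origin: centre of its underside.
- by_oil_jar: Large white jar, 66 mm diameter, 91 mm high, bystander (not one of the pots); leave alone. Origin: centre of its underside.
- by_beaker: Beaker, 54 mm diameter, 70 mm high, bystander; leave alone. Origin: centre of its underside.
- by_punch: Die punch, 27 mm diameter, 52 mm high, bystander; leave alone. Origin: centre of its underside.
Things that resemble listed ones, but are neither listed nor needed, are in the scene too. Of the things that look like the loaded_pot, the larger one is meant.

How it is judged:
On the way, in this order (a step that is already met when the one before it is completed fails the run):
1. the second pot stands upright on the empty pad of the lift (horizontal distance between pot and free_place below 0.01 m and z of pot in the frame of free_place between -0.004 and 0.004 m and angle between pot's own z axis and vertical below 0.1 rad), for 0.2 s.
2. the bar lies level across both pots, pushed down and held by both catches (z of bar in the frame of shaker between 0.12 and 0.1345 m and horizontal distance between bar and shaker below 0.01 m and angle between the y axis of bar and the y axis of shaker, either way round below 0.08 rad and angle between bar's own z axis and vertical below 0.06 rad and value of joint each of catch_left, catch_right below 0.03 rad), for 0.2 s.
3. the lock screw is turned to its stop with the T-key on its head (value of joint lock above 1.05 rad and horizontal distance between key and lock_head below 0.006 m and z of key in the frame of lock_head between -0.003 and 0.01 m), for 0.1 s.
At the end, for the whole second after the job is handed in: Both pots upright on their pads (within 10 mm), the clamp bar level across them (within 10 mm, 0.08 rad) and held down under both closed catches (origin 120 to 134.5 mm up), lock screw at 1.05 rad or more, T-key upright on the floor of its block's pocket (within 9 mm), all at rest (all of step 1 and all of step 2 and horizontal distance between loaded_pot and taken_place below 0.01 m and z of loaded_pot in the frame of taken_place between -0.004 and 0.004 m and angle between loaded_pot's own z axis and vertical below 0.1 rad and value of joint lock above 1.05 rad and horizontal distance between key and pocket below 0.009 m and z of key in the frame of pocket between -0.003 and 0.006 m and angle between key's own z axis and vertical below 0.15 rad and linear speed of each of bar, key, pot below 0.02 m/s); the robot touches nothing.
It fails at once if a sample pot is tipped by more than about 30 degrees (angle between any of pot, loaded_pot's own z axis and vertical above 0.5 rad).
It fails at once if a bystanding thing is moved by more than 30 mm (distance of any of by_spanner, by_marker_a, by_timer, by_oil_jar, by_beaker, by_punch from where it was at the start of the episode above 0.03 m).
It also fails if it takes over 72 s, if anything falls off the work surface, if the arm or the gripper's body presses on something with over 40 N, if the wrist force passes 120 N, or if a joint passes its speed limit or range.

## Working session

There is one attempt and no reset: what is moved stays moved. The work goes in short steps, Python scripts to look and compute and a tool call to move; the robot and the scene stay as the last step left them, time stands still between calls to the robot, and variables do not carry over. Pictures are saved under pics/ and viewed, at most 10 in all, crops included, and the job is handed in when it is done.

Besides the shell and the picture viewer there is one more tool, called after ">>>" as name([rows], argument=value, ...), one row to a line, values as JSON. step_arm: Moves the arm, as the interface text tells. Its arguments: {"type":"object","properties":{"moves":{"type":"array","items":{"type":"array","items":{"type":"number"}}},"grip_force":{"type":"number"}},"required":["moves"]}

```bash
mkdir -p pics; ls
cat > h.py <<'E'
import numpy as np, cv2, pickle
from scipy.spatial.transform import Rotation as R
def grab(r,n,save=None):
    f=r.grab_frame(n)
    if save: cv2.imwrite('pics/'+save+'.png',f['image'][:,:,::-1]); pickle.dump(f,open('pics/'+save+'.pkl','wb'))
    return f
def load(s): return pickle.load(open('pics/'+s+'.pkl','rb'))
def rays(f,px):
    px=np.atleast_2d(np.array(px,float)); K=f['mtx']
    d=(px-[K[0,2],K[1,2]])/[K[0,0],K[1,1]]; u=d.copy()
    for _ in range(20): u=d/(1+f['k1']*(u**2).sum(1,keepdims=True))
    return np.c_[u,np.ones(len(u))]
def cam(f):
    M=cv2.Rodrigues(np.array(f['rvec'],float))[0]; return M,-M.T@np.array(f['tvec'],float).ravel()
def onplane(f,px,z):
    M,c=cam(f); d=rays(f,px)@M; return c+d*((z-c[2])/d[:,2])[:,None]
def bydepth(f,px):
    M,c=cam(f); p=np.atleast_2d(px).astype(int); return c+(rays(f,px)*f['depth'][p[:,1],p[:,0]][:,None])@M
def cloud(f):
    v,u=np.mgrid[:384,:512]; P=bydepth(f,np.c_[u.ravel(),v.ravel()]).reshape(384,512,3); P[f['depth']==0]=np.nan; return P
def project(f,P):
    M,c=cam(f); q=(np.atleast_2d(P)-c)@M.T; s=q[:,:2]/q[:,2:]; s=s*(1+f['k1']*(s**2).sum(1,keepdims=True)); K=f['mtx']
    return s*[K[0,0],K[1,1]]+[K[0,2],K[1,2]]
E
python3 - <<'E'
from bench import r
from h import *
a=grab(r,'top','top0');b=grab(r,'side','side0')
for f in(a,b): print(cam(f)[1],cam(f)[0][2],f['mtx'][0,0],f['k1'])
print(r.get_obs(),r.tcp_to_grasp)
E
```

```text
pics
[ 0.50193371 -0.36459756  1.18559031] [ 0.06202727 -0.00630561 -0.99805454] 420.08394684197344 0.032504330969804845
[ 0.03636879 -1.11859488  0.54498852] [ 0.50544611  0.74554138 -0.43438726] 424.1188000814938 -0.020128523895589962
{'clock': 0.1, 'joints': array([ 1.00690611,  0.47775973,  0.02233123,  1.55631046, -0.0115268 ,
        1.10929946, -0.08313363]), 'qvel': array([ 0.0002652 , -0.0018043 , -0.00128622, -0.00301616,  0.00112548,
        0.00062868, -0.00020562]), 'tau': array([ 5.28838325e-03, -5.97760856e+01,  1.61428783e+00, -2.81954080e+01,
        1.28572300e-02,  5.07191449e-03, -2.71413518e-05]), 'tcp_pos': array([ 0.2968941 , -0.6056259 ,  0.23041214]), 'orientation': array([-3.05882650e+00, -7.09391632e-01,  7.24370128e-04]), 'contact_force': array([-0.10918095, -0.66311959,  0.26543415]), 'moment': array([-0.00896849,  0.03419254,  0.04514405]), 'gripper_force': 0.0, 'grip_width': 0.08511537194991849} 0.0187
```

View pics/top0.png

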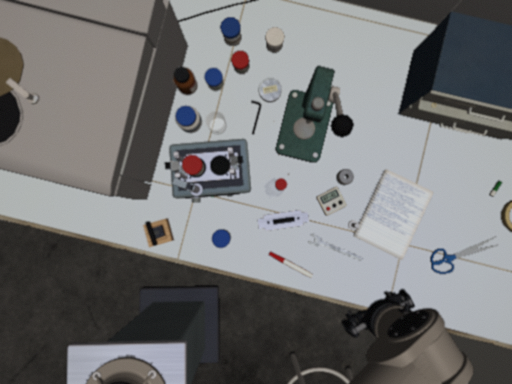

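View pics/side0.png

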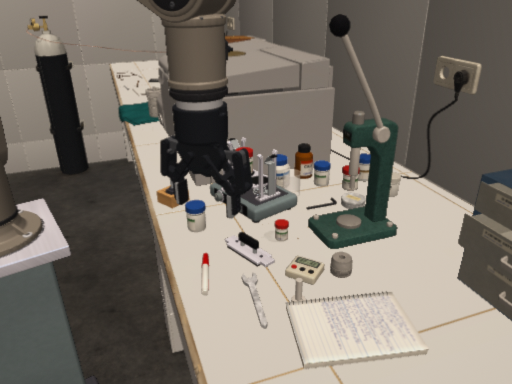

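The top view shows the shaker at about (209,167), with the loaded red-capped pot at (192,166) and the empty pad at (220,165). The lock pillar is at (197,190), the key block at (158,232), the bar at (284,220) and the robot at the lower right.

These could be taken for the pot:
- blue cap at (221,238)
- small red cap at (281,184)
- blue caps at (187,117) and (214,77)
- red cap at (240,60)

I choose the blue cap at (221,238) because it stands near the front. I'll check its size next.

Run:
```python
from h import *
f=load('top0');P=cloud(f);I=f['image']
hsv=cv2.cvtColor(I,cv2.COLOR_RGB2HSV)
def blobs(m,name,z):
    n,l,s,c=cv2.connectedComponentsWithStats(m.astype(np.uint8))
    for i in range(1,n):
        if s[i,4]>60:
            u,v=c[i]; q=P[l==i]; zz=np.nanmedian(q[:,2]); print(name,c[i].round(1),s[i,2:],'z',zz.round(3),'xy',onplane(f,[[u,v]],zz)[0].round(4),'diam',(2*np.sqrt(s[i,4]/np.pi)*(1.1856-zz)/420).round(3))
H,S,V=cv2.split(hsv)
w=(P[...,0]>.35)
blobs((H>105)&(H<130)&(S>150)&w,'blue',0)
blobs(((H<6)|(H>174))&(S>150)&w,'red',0)
# shaker top region
big=cv2.resize(I[130:265,130:320],None,fx=4,fy=4,interpolation=cv2.INTER_CUBIC)
cv2.imwrite('pics/crop1.png',big[:,:,::-1])
np.set_printoptions(linewidth=220)
print((P[140:204:3,160:258:4,2]*1000).round(0))
```

```text
blue [230.   27.3] [ 18  20 270] z 0.076 xy [ 1.0046 -0.299   0.0755] diam 0.049
blue [213.2  77. ] [ 16  17 210] z 0.068 xy [ 0.8717 -0.2514  0.0679] diam 0.044
blue [185.4 115.6] [ 18  18 265] z 0.09 xy [ 0.7622 -0.1797  0.0903] diam 0.048
blue [220.6 238.1] [ 17  17 213] z 0.068 xy [ 0.4385 -0.267   0.0683] diam 0.044
blue [443.1 259.3] [24 14 83] z 0.008 xy [ 0.3681 -0.8771  0.008 ] diam 0.029
red [239.8  60. ] [ 16  17 227] z 0.067 xy [ 0.9181 -0.3237  0.0667] diam 0.045
red [192.  164.7] [ 20  19 290] z 0.151 xy [ 0.6248 -0.2054  0.1509] diam 0.047
red [280.5 183.9] [10 10 80] z 0.044 xy [ 0.5814 -0.4293  0.0443] diam 0.027
[[ 43.  -2.  -1.   2.  -2.   2.   3.   0.   1.  -0.  -2.   1.  -1.  -3.  -2.  -3.  39.  42.  42.  45.  45.  43.   1.  -3.  -3.]
 [ 34.  -2.  -2.  -2.  -4.  -3.  38.  43.  42.  46.  41.  42.  45.  47.  49.  45.  43.  47.  45.  43.  43.  43.  -1.  -5.  -0.]
 [ 25.  -0.  -1.  43.  44.  44.  43.  45.  45.  45.  48.  48.  47.  45.  42.  47.  48.  47.  47.  45.  47.  48.  -6.  -4.  -5.]
 [ 19.   2.  -3.  47.  48.  48.  41.  47.  51.  47.  46.  43.  46.  48.  49.  
[... 1654 characters left out ...]
48.  46.  47.  43.  40.  44.  45.  47.  46.  45.   3.  -1.]
 [ -2.  -3.  -2.  35.  44.  46.  48.  47. 148.  95.  48.  42.  46.  45.  47.  44.  47.  45.  39.  44.  43.  43.  41.  -3.  -0.]
 [ -2.   0.   3.  -3.  41.  45.  41.  46.  45.  50.  45.  43.  43.  42.  38.  45.  44.  45.  45.  30.  -3.  -3.  -1.  -8.  -2.]
 [  0.   2.  -5.   1.  42.  36.  40.  46.  42.  48.  41.   3.  -0.  31.  -2.   2.  -0.  -3.  -2.   1.  -4.   1.   3.  -4.  -6.]
 [ -2.   1.  -0.   1.  -1.  -1.  -1.  -1.  34.  37.  33.   0.   2.  -4.   2.   1.  -2.  -2.  -2.   0.  -3.   0.   0.  -1.  -2.]
 [  1.  -4.  -0.  -1.   0.   2.  -0.   0.   1.  -5.  -4.  -3.  -1.   5.   1.   1.  -3.  -2.  -0.  -1.   1.  -3.   1.  -3.  -2.]]
```

View pics/crop1.png

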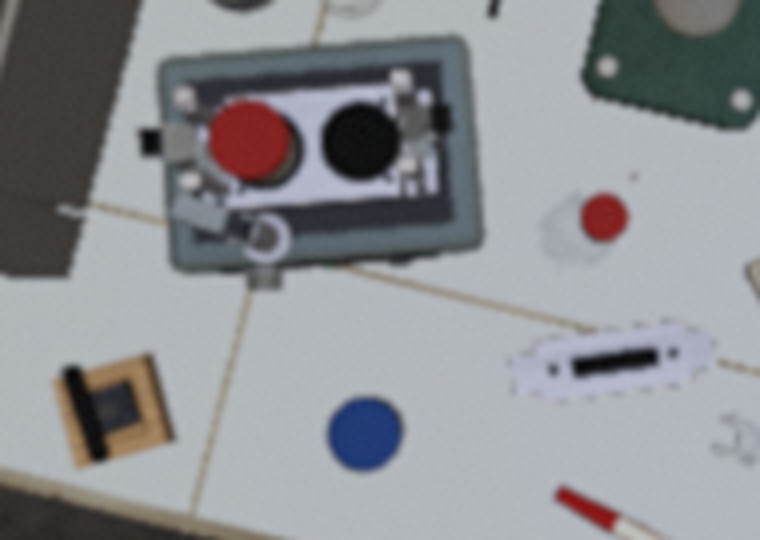

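The crop shows the blue pot at (221,238), 68 mm high. The small red one at (281,184) is only 44 mm high, so it is a decoy. Next I measure the shaker, bar and key.

Run:
```python
from h import *
f=load('top0');P=cloud(f);I=f['image']
hsv=cv2.cvtColor(I,cv2.COLOR_RGB2HSV);H,S,V=cv2.split(hsv)
Z=P[...,2]
def cc(m,seed):
    n,l,s,c=cv2.connectedComponentsWithStats(m.astype(np.uint8),connectivity=8); i=l[seed[1],seed[0]]
    return (l==i), c[i]
def rect(m,z,name):
    c,_=cv2.findContours(m.astype(np.uint8),0,1); c=max(c,key=cv2.contourArea)[:,0]
    q=onplane(f,c,z)[:,:2]; rc=cv2.minAreaRect((q*1000).astype(np.float32)); 
    print(name,np.round(rc[0],1),np.round(rc[1],1),round(rc[2],1)); return rc
roi=np.zeros(Z.shape,bool);roi[135:210,160:260]=1
m=roi&(Z>.025)
m=cv2.morphologyEx(m.astype(np.uint8),cv2.MORPH_OPEN,np.ones((5,5)))
rect(m>0,.046,'housing(z46; tall outliers possible)')
# pads
roi2=np.zeros(Z.shape,bool);roi2[150:182,205:236]=1
pad,c=cc(roi2&(V<60),(220,165)); print('pad px',c,pad.sum()); pp=onplane(f,c,.084)[0]; rect(pad,.084,'pad')
red,c=cc((((H<6)|(H>174))&(S>150)),(192,165)); rp=onplane(f,c,.152)[0]; rect(red,.152,'redcap')
d=rp-pp; print('pad',pp,'red',rp,np.hypot(*d[:2]),'yaw y axis',np.degrees(np.arctan2(d[1],d[0]))-90)
# bar
roi3=np.zeros(Z.shape,bool);roi3[205:235,250:320]=1
blk=roi3&(V<70)&(S<140); n,l,s,c=cv2.connectedComponentsWithStats(blk.astype(np.uint8)); i=1+s[1:,4].argmax(); print('handle px',c[i],s[i])
rect(l==i,.043,'handle')
print('bgvals',I[220,262],I[214,262],I[240,262])
# block
roi4=np.zeros(Z.shape,bool);roi4[205:260,135:185]=1
b=roi4&(Z>.02)&(Z<.05); b=cv2.morphologyEx(b.astype(np.uint8),cv2.MORPH_OPEN,np.ones((3,3)))>0
bb=roi4&(((S>80)&(V>90)&(H>5)&(H<25)))
rect(cv2.morphologyEx(bb.astype(np.uint8),cv2.MORPH_CLOSE,np.ones((9,9)))>0,.034,'block')
k=roi4&(V<50)&(Z>.07); rect(cv2.morphologyEx(k.astype(np.uint8),cv2.MORPH_CLOSE,np.ones((3,3)))>0,.108,'key handle'); print(np.nanmedian(Z[k]),k.sum())
```

```text
housing(z46; tall outliers possible) [ 619.5 -230.9] [163.6 227.5] 3.9
pad px [219.8381295  164.93884892] 278
pad [ 630.9 -268.6] [47.4 47.7] 89.4
redcap [ 625.2 -205.5] [47.4 43.5] 44.2
pad [ 0.63104856 -0.26820482  0.084     ] red [ 0.62476099 -0.20562284  0.152     ] 0.06289703348215578 yaw y axis 5.73720886046236
handle px [283.25       220.08333333] [274 218  20   6  72]
handle [ 483.2 -435.5] [ 9.6 53. ] 7.2
bgvals [172 175 193] [175 180 184] [178 183 188]
block [455.4 -94.1] [58.7 64.5] 15.1
key handle [457.4 -95.8] [59.6 13.5] 18.5
0.10684170455370068 99
```

```bash
cat >> h.py <<'E'
def Rt(yaw):
    c,s=np.cos(np.radians(yaw)),np.sin(np.radians(yaw)); return np.array([[c,s,0],[s,-c,0],[0,0,-1.]])
def plan(r,*targets):
    """each target (x,y,z[mm],yaw deg): prints move from the present pose (first), then from target to target"""
    o=r.get_obs(); p=o['tcp_pos']*1000; M=R.from_rotvec(o['orientation']).as_matrix()
    print('t',o['clock'],'tcp',p.round(1),'yawx',np.degrees(np.arctan2(M[1,0],M[0,0])).round(2),'tilt',np.degrees(np.arccos(-M[2,2])).round(2),'w',round(o['grip_width']*1000,1),'F',o['contact_force'].round(1),'j7',o['joints'][6].round(2),'gf',o['gripper_force'])
    for x,y,z,yaw in targets:
        T=Rt(yaw); print((M.T@(np.array([x,y,z])-p)).round(1).tolist(),R.from_matrix(M.T@T).as_rotvec().round(3).tolist()); M=T; p=np.array([x,y,z])
E
python3 - <<'E'
from bench import r
from h import *
plan(r,(438.5,-267,200,95))
E
```

```text
t 0.1 tcp [ 296.9 -605.6  230.4] yawx 26.11 tilt 0.09 w 85.1 F [-0.1 -0.7  0.3] j7 -0.08 gf 0.0
[276.2, -241.7, 30.8] [-0.001, -0.001, -1.202]
```

>>> step_arm([
  [276,-242,10,0,0,-1.2,85],
  [276,-242,10,0,0,-1.2,85],
  [276,-242,10,0,0,-1.2,85],
  [276,-242,10,0,0,-1.2,85],
  [276,-242,10,0,0,-1.2,85],
  [276,-242,10,0,0,-1.2,85],
  [276,-242,10,0,0,-1.2,85],
  [276,-242,10,0,0,-1.2,85],
])

```text
clock: 0.9
tcp_pos: [0.4403, -0.2615, 0.2213]
orientation: [-2.109, -2.327, -0.003]
contact_force: [-0.1, 0.4, 1.1]
grip_width: 0.085
gripper_force: 0.0
```

>>> step_arm([
  [0,0,0,0,0,0,85],
  [0,0,0,0,0,0,85],
])

```text
clock: 1.1
tcp_pos: [0.438, -0.2678, 0.2211]
orientation: [-2.128, -2.311, 0.001]
contact_force: [-0.0, -1.0, -0.6]
grip_width: 0.0852
gripper_force: 0.0
```

Run:
```python
from bench import r
from h import *
f=grab(r,'wrist','w1'); plan(r,(438.5,-267,200,95)); M,c=cam(f); print(c,M)
H,S,V=cv2.split(cv2.cvtColor(f['image'],cv2.COLOR_RGB2HSV))
m=((H>105)&(H<130)&(S>150)).astype(np.uint8); n,l,s,cc=cv2.connectedComponentsWithStats(m)
for i in range(1,n):
    if s[i,4]>100: print(cc[i],s[i],onplane(f,cc[i],.069)[0])
```

```text
t 1.15 tcp [ 437.7 -268.7  221.1] yawx 94.62 tilt 0.05 w 85.1 F [-0.  -0.9  1.1] j7 0.41 gf 0.0
[1.6, 1.0, 21.1] [-0.001, 0.0, -0.007]
[ 0.4321297  -0.19783849  0.3639358 ] [[ 9.96553235e-01  8.29544538e-02  4.56330068e-04]
 [ 7.96066511e-02 -9.57853520e-01  2.76006187e-01]
 [ 2.33330398e-02 -2.75018531e-01 -9.61155750e-01]]
```

View pics/w1.png

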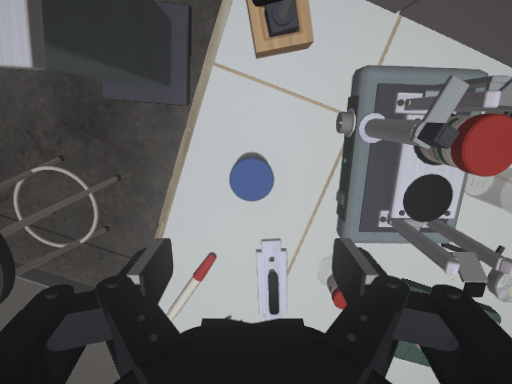

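Run:
```python
from bench import r
from h import *
f=load('w1'); print(project(f,[[.4385,-.267,.069]])); P=cloud(f)
H,S,V=cv2.split(cv2.cvtColor(f['image'],cv2.COLOR_RGB2HSV))
m=((H>105)&(H<130)&(S>110)&(abs(P[...,2]-.069)<.012)).astype(np.uint8); n,l,s,cc=cv2.connectedComponentsWithStats(m)
for i in range(1,n):
    if s[i,4]>300: 
        print(cc[i],s[i],onplane(f,cc[i],.069)[0]); c,_=cv2.findContours((l==i).astype(np.uint8),0,1); q=onplane(f,max(c,key=len)[:,0],.069)[:,:2]; print(cv2.minEnclosingCircle(q.astype(np.float32)))
```

```text
[[252.52711294 180.60252162]]
[251.08402725 179.43754731] [ 231  160   41   40 1321] [ 0.43679843 -0.26581393  0.069     ]
((0.43690893054008484, -0.2661830186843872), 0.02324806898832321)
```

The pot's blue cap is at (251,179) in the wrist view, which puts it at (0.437, -0.266), directly below the tool.

>>> step_arm([
  [2,0,50,0,0,0,85],
  [2,0,100,0,0,0,85],
  [2,0,150,0,0,0,85],
  [2,0,193,0,0,0,85],
  [2,0,193,0,0,0,85],
  [2,0,193,0,0,0,30],
  [2,0,193,0,0,0,30],
  [2,0,193,0,0,0,30],
], grip_force=30)

```text
clock: 1.95
tcp_pos: [0.4399, -0.2667, 0.0309]
orientation: [2.123, 2.309, 0.001]
contact_force: [-1.3, -0.7, 4.5]
grip_width: 0.0483
gripper_force: 30.1
```

>>> step_arm([
  [0,0,0,0,0,0,30],
  [0,0,0,0,0,0,30],
  [0,0,0,0,0,0,30],
])

```text
clock: 2.25
tcp_pos: [0.4398, -0.2667, 0.0308]
orientation: [2.123, 2.309, 0.001]
contact_force: [-0.9, -1.3, 8.6]
grip_width: 0.0482
gripper_force: 30.3
```

Run:
```python
from bench import r
from h import *
f=load('w1');P=cloud(f)
# shaker: post tops in wrist view (z .160-.176), pad, red cap
m=(P[...,2]>.160)&(P[...,2]<.178)&(P[...,0]>.5)
q=P[m]; print(len(q))
n,l,s,cc=cv2.connectedComponentsWithStats(m.astype(np.uint8))
for i in range(1,n):
    if s[i,4]>20: print(cc[i].round(1),s[i],np.nanmedian(P[l==i],0).round(4))
H,S,V=cv2.split(cv2.cvtColor(f['image'],cv2.COLOR_RGB2HSV))
def ell(m,z):
    c,_=cv2.findContours(m.astype(np.uint8),0,1); c=max(c,key=cv2.contourArea)[:,0]; w=onplane(f,c,z)[:,:2]; print(cv2.minEnclosingCircle(w.astype(np.float32)))
ell((V<60)&(abs(P[...,2]-.084)<.01)&(P[...,0]>.55),.084)
ell((((H<8)|(H>172))&(S>120))&(P[...,2]>.13),.152)
plan(r)
```

```text
2183
[508.1  85.4] [503  78   9  14  77] [ 0.612  -0.1603  0.1624]
[489.9  98.8] [480  90  21  19 328] [ 0.595  -0.1715  0.1706]
[441.2 134.9] [423 123  37  26 627] [ 0.5651 -0.1989  0.1726]
[502.6 264.3] [492 255  20  20 288] [ 0.6525 -0.2984  0.1664]
[466.9 276.7] [443 256  46  41 860] [ 0.6281 -0.3125  0.1679]
((0.629861056804657, -0.2676943838596344), 0.027588937431573868)
((0.6173323392868042, -0.20444071292877197), 0.028362534940242767)
t 2.25 tcp [ 439.8 -266.7   30.8] yawx 94.83 tilt 0.28 w 48.2 F [-0.9 -1.3  8.6] j7 0.27 gf 30.282487143713297
```

Run:
```python
from bench import r
from h import *
plan(r,(438,-268,151,95.7),(630.4,-268,151,95.7),(630.4,-268,115,95.7))
```

```text
t 2.25 tcp [ 439.8 -266.7   30.8] yawx 94.83 tilt 0.28 w 48.2 F [-0.9 -1.3  8.6] j7 0.27 gf 30.282487143713297
[-1.5, -1.5, -120.2] [0.004, 0.003, -0.015]
[-19.1, 191.4, 0.0] [0.0, 0.0, 0.0]
[0.0, 0.0, 36.0] [0.0, 0.0, 0.0]
```

>>> step_arm([
  [0,0,-40,0,0,0,30],
  [0,0,-80,0,0,-0.015,30],
  [0,0,-122,0,0,-0.015,30],
  [-4,40,-122,0,0,-0.015,30],
  [-9,85,-122,0,0,-0.015,30],
  [-14,130,-122,0,0,-0.015,30],
  [-18,175,-122,0,0,-0.015,30],
  [-19,192,-122,0,0,-0.015,30],
])

```text
clock: 3.05
tcp_pos: [0.6357, -0.2667, 0.1521]
orientation: [2.103, 2.329, 0.005]
contact_force: [0.3, 1.0, -1.5]
grip_width: 0.0483
gripper_force: 31.7
```

>>> step_arm([
  [0,0,0,0,0,0,30],
  [0,0,0,0,0,0,30],
])

```text
clock: 3.25
tcp_pos: [0.6306, -0.2681, 0.151]
orientation: [2.108, 2.329, -0.001]
contact_force: [-0.4, -0.1, -0.7]
grip_width: 0.0485
gripper_force: 31.7
```

Run:
```python
from bench import r
from h import *
f=grab(r,'wrist','w2'); t=grab(r,'top'); P=cloud(f)
plan(r,(630.4,-268,151,95.7))
def circ(f,m,z,n):
    c,_=cv2.findContours(m.astype(np.uint8),0,1); c=max(c,key=cv2.contourArea)[:,0]; w=onplane(f,c,z)[:,:2]; c,rr=cv2.minEnclosingCircle(w.astype(np.float32)); print(n,np.round(c,4),round(rr,4))
H,S,V=cv2.split(cv2.cvtColor(f['image'],cv2.COLOR_RGB2HSV))
circ(f,(((H<8)|(H>172))&(S>120))&(P[...,2]>.13),.152,'red')
b=(H>105)&(H<130)&(S>110)&(abs(P[...,2]-.192)<.02); circ(f,b,.190,'bluecap')
m=(P[...,2]>.162)&(P[...,2]<.178)&(P[...,0]>.5)
n,l,s,cc=cv2.connectedComponentsWithStats(m.astype(np.uint8))
for i in range(1,n):
    if s[i,4]>60: print(cc[i].round(1),s[i],np.nanmedian(P[l==i],0).round(4))
```

```text
t 3.35 tcp [ 629.7 -268.7  150.8] yawx 95.67 tilt 0.06 w 48.6 F [ 0.3 -0.1 -1.1] j7 0.24 gf 31.666491922992464
[0.6, 0.7, -0.2] [-0.001, 0.001, -0.001]
red [ 0.6248 -0.2034] 0.0244
bluecap [ 0.6304 -0.2658] 0.0248
[258.9  12.7] [ 233    0   53   29 1295] [ 0.6223 -0.1568  0.1661]
[199.8  44.6] [ 183   26   35   37 1066] [ 0.5996 -0.1721  0.1702]
[315.2  48.8] [ 298   30   35   37 1065] [ 0.6465 -0.1688  0.1703]
[129.3 105.8] [ 106   84   48   44 1367] [ 0.5714 -0.1992  0.1735]
[224.3 229.3] [173 210 125  46 880] [ 0.6141 -0.2505  0.1692]
[312.3 243.1] [298 232  34  23 376] [ 0.6583 -0.2548  0.1709]
[204.4 309.9] [198 297  17  24 193] [ 0.6079 -0.3004  0.1712]
[296.6 311.4] [283 302  23  19 229] [ 0.658  -0.2966  0.1707]
```

View pics/w2.png

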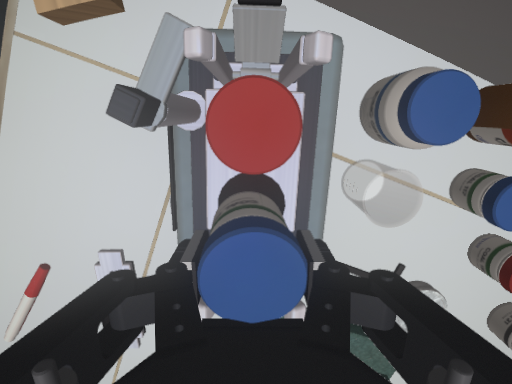

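The held pot (cap at 252,275) is over the empty pad, next to the loaded pot (254,125), and clear of the posts. I'll lower it now.

>>> step_arm([
  [0,0,20,0,0,0,30],
  [0,0,32,0,0,0,30],
  [0,0,35,0,0,0,30],
  [0,0,36,0,0,0,30],
  [0,0,36,0,0,0,30],
])

```text
clock: 3.85
tcp_pos: [0.6311, -0.2683, 0.1151]
orientation: [2.108, 2.329, -0.0]
contact_force: [-1.0, 0.8, 3.1]
grip_width: 0.0485
gripper_force: 32.0
```

>>> step_arm([
  [0,0,0,0,0,0,60],
  [0,0,0,0,0,0,68],
  [0,0,0,0,0,0,68],
  [0,0,0,0,0,0,68],
  [0,0,-50,0,0,0,68],
  [0,0,-100,0,0,0,68],
  [0,0,-130,0,0,0,68],
  [0,0,-130,0,0,0,68],
])

```text
clock: 4.65
tcp_pos: [0.6342, -0.2686, 0.2506]
orientation: [2.102, 2.323, 0.006]
contact_force: [-0.2, -0.3, 0.6]
grip_width: 0.0682
gripper_force: 0.0
```

Run:
```python
from bench import r
from h import *
f=grab(r,'wrist','w3'); t=grab(r,'top','top1'); P=cloud(f)
plan(r)
def circ(f,m,z,n):
    c,_=cv2.findContours(m.astype(np.uint8),0,1); c=max(c,key=cv2.contourArea)[:,0]; w=onplane(f,c,z)[:,:2]; c,rr=cv2.minEnclosingCircle(w.astype(np.float32)); print(n,np.round(c,4),round(rr,4))
for g,zt in ((f,0),(t,0)):
    P=cloud(g);H,S,V=cv2.split(cv2.cvtColor(g['image'],cv2.COLOR_RGB2HSV))
    circ(g,(((H<8)|(H>172))&(S>120))&(P[...,2]>.13),.152,'red')
    b=(H>105)&(H<130)&(S>110)&(P[...,2]>.13)&(P[...,0]<.7); circ(g,b,.153,'bluecap'); print(np.nanmedian(P[b],0))
P=cloud(f);m=(P[...,2]>.162)&(P[...,2]<.178)&(P[...,0]>.5)
n,l,s,cc=cv2.connectedComponentsWithStats(m.astype(np.uint8))
for i in range(1,n):
    if s[i,4]>60: print(cc[i].round(1),s[i],np.nanmedian(P[l==i],0).round(4))
```

```text
t 4.75 tcp [ 631.4 -268.   244.9] yawx 95.73 tilt 0.09 w 67.9 F [-0.1 -1.2 -0.6] j7 0.27 gf 0.0
red [ 0.6251 -0.2032] 0.0242
bluecap [ 0.6281 -0.2677] 0.0241
[ 0.62809638 -0.26699501  0.15307775]
red [ 0.7162 -0.5564] 0.0001
bluecap [ 0.6265 -0.2772] 0.0217
[ 0.62056978 -0.28435375  0.15298888]
[454.6  27.6] [ 388    0  124   63 1543] [ 0.7727 -0.1184  0.1696]
[250.2  48.8] [236  33  29  33 763] [ 0.6217 -0.1512  0.1682]
[217.7  74.4] [209  65  19  19 304] [ 0.5993 -0.1714  0.1701]
[280.8  76.8] [272  68  19  18 303] [ 0.6467 -0.1682  0.1706]
[177.7 108.6] [165  97  26  24 401] [ 0.5707 -0.1994  0.1738]
[218.3 231.8] [211 224  16  17 215] [ 0.6082 -0.3007  0.1698]
[272.9 233.3] [266 226  15  16 208] [ 0.6564 -0.2973  0.1699]
[245.2 250.7] [234 239  24  24 462] [ 0.6337 -0.3174  0.1679]
```

Run:
```python
from bench import r
from h import *
plan(r,(483,-435.5,190,97))
```

```text
t 4.75 tcp [ 631.4 -268.   244.9] yawx 95.73 tilt 0.09 w 67.9 F [-0.1 -1.2 -0.6] j7 0.27 gf 0.0
[-151.8, -164.5, 54.8] [0.001, 0.001, -0.022]
```

>>> step_arm([
  [-152,-164,55,0,0,-0.022,45],
  [-152,-164,55,0,0,-0.022,45],
  [-152,-164,55,0,0,-0.022,45],
  [-152,-164,55,0,0,-0.022,45],
  [-152,-164,55,0,0,-0.022,45],
  [-152,-164,55,0,0,-0.022,45],
  [-152,-164,55,0,0,-0.022,45],
  [-152,-164,55,0,0,-0.022,45],
])

```text
clock: 5.55
tcp_pos: [0.4843, -0.4337, 0.1886]
orientation: [-2.078, -2.354, -0.002]
contact_force: [0.3, -0.2, -0.1]
grip_width: 0.0449
gripper_force: 0.0
```

Run:
```python
from bench import r
from h import *
f=grab(r,'wrist','w4'); plan(r); P=cloud(f)
H,S,V=cv2.split(cv2.cvtColor(f['image'],cv2.COLOR_RGB2HSV))
near=(np.hypot(P[...,0]-.483,P[...,1]+.4355)<.09)
h=near&(abs(P[...,2]-.043)<.008)&(V<90); pl=near&(P[...,2]>.005)&(P[...,2]<.055)
for m,z,n in((h,.043,'handle'),(pl,.011,'plate')):
    m=cv2.morphologyEx(m.astype(np.uint8),cv2.MORPH_OPEN,np.ones((3,3)))
    c,_=cv2.findContours(m,0,1); c=max(c,key=cv2.contourArea)[:,0]; q=onplane(f,c,z)[:,:2]*1000; rc=cv2.minAreaRect(q.astype(np.float32)); print(n,m.sum(),np.round(rc[0],1),np.round(rc[1],1),rc[2], c.min(0),c.max(0))
```

```text
t 5.6 tcp [ 484.6 -433.7  188.9] yawx 97.16 tilt 0.08 w 45.0 F [-0.4 -0.  -0.5] j7 0.62 gf 0.0
handle 625 [ 481.6 -433.8] [12.2 58. ] 7.145120620727539 [244 156] [255 208]
plate 4156 [ 482.  -434.8] [ 43.6 139.8] 7.790377616882324 [231 117] [268 231]
```

View pics/w4.png

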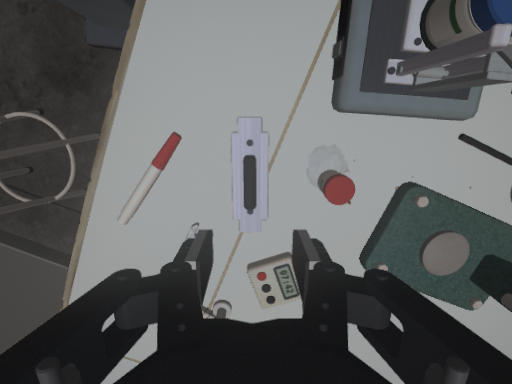

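The bar is at (250,174), lying free, with its handle along its length. I'll grip the handle.

>>> step_arm([
  [0,-3,45,0,0,-0.006,45],
  [0,-3,95,0,0,-0.006,45],
  [0,-3,140,0,0,-0.006,45],
  [0,-3,165,0,0,-0.006,45],
  [0,-3,172,0,0,-0.006,45],
  [0,-3,172,0,0,-0.006,45],
  [0,-3,172,0,0,-0.006,5],
  [0,-3,172,0,0,-0.006,5],
], grip_force=60)

```text
clock: 6.4
tcp_pos: [0.4817, -0.4367, 0.0195]
orientation: [2.072, 2.356, 0.0]
contact_force: [1.3, 0.7, 1.0]
grip_width: 0.0167
gripper_force: 0.0
```

>>> step_arm([
  [0,0,0,0,0,0,5],
  [0,0,0,0,0,0,5],
  [0,0,0,0,0,0,5],
  [0,0,0,0,0,0,5],
])

```text
clock: 6.8
tcp_pos: [0.4819, -0.4367, 0.0196]
orientation: [2.072, 2.356, 0.001]
contact_force: [-0.3, 1.0, 8.5]
grip_width: 0.0127
gripper_force: 60.1
```

Run:
```python
from bench import r
from h import *
plan(r,(482,-434.5,216,97.5),(560,-330,260,94.1),(627.6,-234.4,225,94.1))
```

```text
t 6.8 tcp [ 481.9 -436.7   19.6] yawx 97.34 tilt 0.23 w 12.7 F [-0.3  1.   8.5] j7 0.56 gf 60.091450810432434
[1.7, 1.0, -196.4] [0.003, 0.003, -0.003]
[93.4, 91.0, -44.0] [0.0, 0.0, 0.059]
[90.5, 74.3, 35.0] [0.0, 0.0, 0.0]
```

>>> step_arm([
  [0,0,-45,0,0,0,5],
  [0,0,-95,0,0,0,5],
  [0,0,-145,0,0,0,5],
  [0,0,-195,0,0,0,5],
  [20,19,-230,0,0,0,5],
  [50,47,-235,0,0,0.02,5],
  [80,75,-235,0,0,0.04,5],
  [110,104,-230,0,0,0.058,5],
])

```text
clock: 7.6
tcp_pos: [0.5699, -0.3128, 0.2488]
orientation: [2.143, 2.294, 0.0]
contact_force: [0.4, 0.1, -2.7]
grip_width: 0.0125
gripper_force: 59.4
```

>>> step_arm([
  [35,29,0,0,0,0,5],
  [66,59,0,0,0,0,5],
  [66,59,0,0,0,0,5],
  [66,59,0,0,0,0,5],
])

```text
clock: 8.0
tcp_pos: [0.6238, -0.242, 0.2471]
orientation: [-2.138, -2.301, 0.0]
contact_force: [-0.7, -1.7, -2.0]
grip_width: 0.0127
gripper_force: 59.4
```

Run:
```python
from bench import r
from h import *
plan(r,(627.6,-236.4,240,94.1)); f=grab(r,'wrist','w5'); t=grab(r,'top','top2')
for g in(f,t):
    P=cloud(g);m=(P[...,2]>.215)&(P[...,2]<.245)&(np.hypot(P[...,0]-.628,P[...,1]+.234)<.085)
    m=cv2.morphologyEx(m.astype(np.uint8),cv2.MORPH_OPEN,np.ones((3,3))); print(m.sum())
    if m.sum()<50: continue
    c,_=cv2.findContours(m,0,1); c=max(c,key=cv2.contourArea)[:,0]; q=onplane(g,c,.231)[:,:2]*1000; rc=cv2.minAreaRect(q.astype(np.float32)); print(np.round(rc[0],1),np.round(rc[1],1),rc[2],c.min(0),c.max(0),np.nanmedian(P[m>0],0))
```

```text
t 8.0 tcp [ 623.8 -242.   247.1] yawx 94.18 tilt 0.04 w 12.7 F [-0.7 -1.7 -2. ] j7 0.21 gf 59.388107657432556
[5.3, 4.2, 7.1] [-0.001, -0.0, 0.001]
7787
[ 621.4 -207.8] [45.7 74.9] 4.278679847717285 [213 113] [291 236] [ 0.62106106 -0.2029177   0.23876631]
393
[ 625.2 -282.7] [61.5 45.9] 89.31903076171875 [207 150] [234 170] [ 0.62243618 -0.28462035  0.23779509]
```

View pics/w5.png

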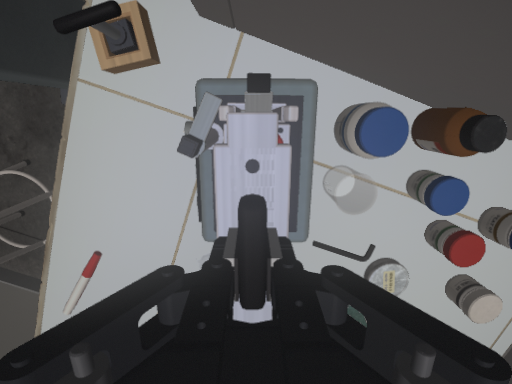

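Run:
```python
from bench import r
from h import *
f=load('w5'); P=cloud(f); m=(P[...,2]>.225)&(P[...,2]<.250)&(P[...,1]>-.22)
m=cv2.morphologyEx(m.astype(np.uint8),cv2.MORPH_OPEN,np.ones((3,3)))
c,_=cv2.findContours(m,0,1); c=max(c,key=cv2.contourArea)[:,0]; q=onplane(f,c,.2385)*1000
y=np.array([-np.sin(np.radians(4.3)),np.cos(np.radians(4.3))]); x=np.array([y[1],-y[0]])
s=q[:,:2]@y; u=q[:,:2]@x; tip=s.max(); t=(s>tip-13)&(s<tip-4); print('tongue x range',u[t].min(),u[t].max()); uc=(u[t].min()+u[t].max())/2
print('bar centre',(tip-71)*y+uc*x,'from tcp (623.8,-242)'); 
# reference: post tops in the same picture
m=(P[...,2]>.164)&(P[...,2]<.176)&(P[...,1]>-.2)
n,l,st,cc=cv2.connectedComponentsWithStats(m.astype(np.uint8))
for i in range(1,n):
    if st[i,4]>60: print(cc[i].round(1),st[i],np.nanmedian(P[l==i],0).round(4))
plan(r)
```

```text
tongue x range 590.2776770500265 618.0376582846427
bar centre [ 624.00955585 -241.34024899] from tcp (623.8,-242)
[415.   40.3] [ 311    0  201   88 1532] [ 0.7329 -0.1077  0.1699]
[258.1  86.2] [245  73  28  28 634] [ 0.6215 -0.1501  0.1684]
[224.9 111.7] [219 105  17  17 183] [ 0.5971 -0.1699  0.1708]
[289.4 113.4] [281 106  17  16 246] [ 0.6471 -0.1681  0.1708]
[189.1 142.6] [179 135  22  14 208] [ 0.5706 -0.1958  0.1735]
t 8.1 tcp [ 622.4 -245.2  247.1] yawx 93.91 tilt 0.09 w 12.8 F [ 0.5 -0.5 -3.1] j7 0.21 gf 59.392064809799194
```

>>> step_arm([
  [9,6,20,0,0,-0.003,5],
  [9,6,35,0,0,-0.003,5],
  [9,6,47,0,0,-0.003,5],
  [9,6,47,0,0,-0.003,5],
  [9,6,47,0,0,-0.003,5],
])

```text
clock: 8.6
tcp_pos: [0.6285, -0.2351, 0.2002]
orientation: [-2.14, -2.299, 0.001]
contact_force: [-0.0, -0.8, -3.5]
grip_width: 0.0127
gripper_force: 59.3
```

Run:
```python
from bench import r
from h import *
plan(r,(627.6,-235.5,195,94.1)); f=grab(r,'wrist','w6'); plan(r)
z=r.get_obs()['tcp_pos'][2]-.0196+.011
P=cloud(f); m=(abs(P[...,2]-z)<.006)&(P[...,1]>-.22)&(P[...,1]<-.1)&(np.hypot(P[...,0]-.628,P[...,1]+.234)<.1)
m=cv2.morphologyEx(m.astype(np.uint8),cv2.MORPH_OPEN,np.ones((3,3)))
c,_=cv2.findContours(m,0,1); c=max(c,key=cv2.contourArea)[:,0]; q=onplane(f,c,z)*1000
y=np.array([-np.sin(np.radians(4.1)),np.cos(np.radians(4.1))]); x=np.array([y[1],-y[0]])
s=q[:,:2]@y; u=q[:,:2]@x; tip=s.max(); t=(s>tip-13)&(s<tip-4); print('tongue x range',u[t].min(),u[t].max()); uc=(u[t].min()+u[t].max())/2
print('bar centre',(tip-71)*y+uc*x) 
m=(P[...,2]>.160)&(P[...,2]<.1755)&(P[...,1]>-.2)&(P[...,1]<-.16)
n,l,st,cc=cv2.connectedComponentsWithStats(m.astype(np.uint8))
for i in range(1,n):
    if st[i,4]>60: p=np.nanmedian(P[l==i],0); print(cc[i].round(1),st[i],p.round(4),'u',p[:2]@x*1000,'s',p[:2]@y*1000)
cv2.imwrite('pics/w6c.png',cv2.resize(f['image'][60:300,130:380],None,fx=2.4,fy=2.4)[:,:,::-1])
```

```text
t 8.6 tcp [ 628.5 -235.1  200.2] yawx 94.11 tilt 0.03 w 12.7 F [-0.  -0.8 -3.5] j7 0.18 gf 59.33616042137146
[-0.3, -0.9, 5.2] [-0.001, 0.0, 0.0]
t 8.65 tcp [ 629.  -235.   200.9] yawx 94.13 tilt 0.05 w 12.8 F [-0.1  0.  -3. ] j7 0.18 gf 59.33586359024048
tongue x range 596.3847754478566 623.9931615058937
bar centre [ 628.56896345 -234.5727279 ]
[250.  109.1] [235 106  34   7 128] [ 0.6212 -0.1612  0.1613] u 608.0589348461913 s -205.15831145783778
[212.3 122.8] [201 114  24  20 413] [ 0.5996 -0.1711  0.1704] u 585.8162495205988 s -213.49840997993854
[290.2 122.9] [280 114  22  19 395] [ 0.6468 -0.1677  0.1706] u 633.1677202791068 s -213.476193704991
[165.9 159.2] [151 150  31  18 382] [ 0.571  -0.1953  0.1728] u 555.5287522111744 s -235.5943780347552
```

View pics/w6c.png

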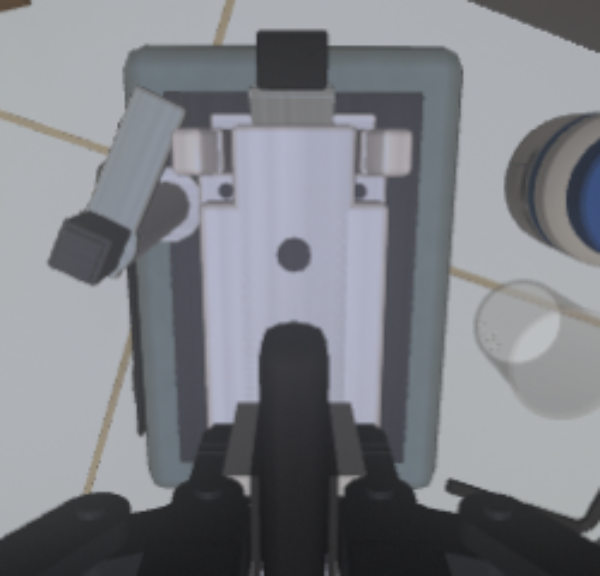

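The tongue is centred between the posts (midlines within 0.7 mm) at crop pixel (293,130). I'll push it down.

>>> step_arm([
  [0,-1,15,0,0,0,5],
  [0,-1,25,0,0,0,5],
  [0,-1,32,0,0,0,5],
  [0,-1,38,0,0,0,5],
  [0,-1,44,0,0,0,5],
  [0,-1,50,0,0,0,5],
  [0,-1,54,0,0,0,5],
  [0,-1,54,0,0,0,5],
], grip_force=80)

```text
clock: 9.45
tcp_pos: [0.6279, -0.2342, 0.1468]
orientation: [2.139, 2.301, -0.0]
contact_force: [-3.6, 1.4, 8.8]
grip_width: 0.0122
gripper_force: 84.7
```

>>> step_arm([
  [0,0,2,0,0,0,5],
  [0,0,2,0,0,0,5],
  [0,0,2,0,0,0,5],
])

```text
clock: 9.75
tcp_pos: [0.628, -0.2342, 0.1455]
orientation: [2.139, 2.301, -0.0]
contact_force: [-3.7, 0.7, 9.7]
grip_width: 0.0126
gripper_force: 84.8
```

Run:
```python
from bench import r
from h import *
f=grab(r,'wrist','w7'); plan(r)
P=cloud(f); c=f['image']
y=np.array([-np.sin(np.radians(4.1)),np.cos(np.radians(4.1))])
o=np.array([.6276,-.2344])
for v in (45,50,55,60,64,68,72,76,80,84): # heights along the bar's middle, by shaker y
    for z in (.138,):
        p=project(f,[[*(o+y*v/1000),z]])[0]; u,w=p.round().astype(int); print(v,(u,w),np.nanmedian(P[w-1:w+2,u-3:u+4].reshape(-1,3),0).round(4))
```

```text
t 9.8 tcp [ 628.  -234.2  145.5] yawx 94.18 tilt 0.03 w 12.3 F [-2.5  0.6  8.5] j7 0.16 gf 84.7527015209198
45 (np.int64(251), np.int64(163)) [ 0.6241 -0.1894  0.1393]
50 (np.int64(252), np.int64(154)) [ 0.6243 -0.1847  0.137 ]
55 (np.int64(252), np.int64(145)) [ 0.624  -0.1797  0.1371]
60 (np.int64(252), np.int64(135)) [ 0.6236 -0.1744  0.1369]
64 (np.int64(252), np.int64(128)) [ 0.6232 -0.1701  0.1496]
68 (np.int64(252), np.int64(120)) [ 0.6229 -0.1662  0.1551]
72 (np.int64(252), np.int64(112)) [ 0.6227 -0.1626  0.1594]
76 (np.int64(252), np.int64(105)) [ 0.6224 -0.1597  0.1628]
80 (np.int64(252), np.int64(96)) [ 0.6222 -0.1562  0.1669]
84 (np.int64(252), np.int64(88)) [ 0.622  -0.1532  0.1686]
```

>>> step_arm([
  [0,0,0,0,0,0,40],
  [0,0,0,0,0,0,40],
  [0,0,0,0,0,0,40],
  [0,0,-40,0,0,0,40],
  [0,0,-90,0,0,0,40],
  [0,0,-130,0,0,0,40],
  [0,0,-130,0,0,0,40],
  [0,0,-130,0,0,0,40],
])

```text
clock: 10.6
tcp_pos: [0.6284, -0.2344, 0.2753]
orientation: [2.138, 2.299, 0.001]
contact_force: [-0.2, -0.2, -0.9]
grip_width: 0.04
gripper_force: 0.0
```

Run:
```python
from bench import r
from h import *
f=grab(r,'wrist','w8'); plan(r)
P=cloud(f)
y=np.array([-np.sin(np.radians(4.1)),np.cos(np.radians(4.1))]); x=np.array([y[1],-y[0]])
o=np.array([.6276,-.2344])
for v in (-80,-75,-70,-66,-62,-58,-50,-40,40,50,58,62,66,70,75,80):
    p=project(f,[[*(o+y*v/1000),.145]])[0]; u,w=p.round().astype(int); q=np.nanmedian(P[w-1:w+2,u-3:u+4].reshape(-1,3),0); print(v,(u,w),'z',q[2].round(4),'s',((q[:2]-o)@y*1000).round(1))
# T key / block
H,S,V=cv2.split(cv2.cvtColor(f['image'],cv2.COLOR_RGB2HSV))
near=(np.hypot(P[...,0]-.455,P[...,1]+.095)<.06)
for m,z,n in ((near&(abs(P[...,2]-.107)<.012),.108,'handle'),(near&(abs(P[...,2]-.034)<.008),.034,'block')):
    m=cv2.morphologyEx(m.astype(np.uint8),cv2.MORPH_OPEN,np.ones((3,3))); c,_=cv2.findContours(m,0,1)
    if not c: print(n,'none'); continue
    c=max(c,key=cv2.contourArea)[:,0]; q=onplane(f,c,z)[:,:2]*1000; rc=cv2.minAreaRect(q.astype(np.float32)); print(n,np.round(rc[0],1),np.round(rc[1],1),rc[2],c.min(0),c.max(0))
plan(r,(480,-150,250,16),(457,-95,250,16))
```

```text
t 10.65 tcp [ 627.5 -234.3  273.6] yawx 94.18 tilt 0.05 w 39.6 F [-0.  -0.7 -0.3] j7 0.2 gf 0.0
-80 (np.int64(251), np.int64(256)) z 0.1577 s -73.5
-75 (np.int64(251), np.int64(252)) z 0.1546 s -70.4
-70 (np.int64(251), np.int64(247)) z 0.1498 s -66.9
-66 (np.int64(251), np.int64(244)) z 0.1471 s -65.3
-62 (np.int64(251), np.int64(241)) z 0.1427 s -63.3
-58 (np.int64(251), np.int64(238)) z 0.1426 s -59.8
-50 (np.int64(251), np.int64(231)) z 0.1426 s -51.3
-40 (np.int64(251), np.int64(222)) z 0.1441 s -40.1
40 (np.int64(251), np.int64(147)) z 0.1433 s 39.8
50 (np.int64(251), np.int64(137)) z 0.1426 s 49.6
58 (np.int64(251), np.int64(128)) z 0.1424 s 58.3
62 (np.int64(251), np.int64(124)) z 0.1428 s 62.2
66 (np.int64(251), np.int64(120)) z 0.1524 s 66.1
70 (np.int64(251), np.int64(116)) z 0.1569 s 69.7
75 (np.int64(251), np.int64(110)) z 0.163 s 74.9
80 (np.int64(251), np.int64(105)) z 0.167 s 79.1
handle [458.4 -93.4] [66.5 14.7] 18.304309844970703 [67 19] [127  47]
block [454.5 -91. ] [67.1 66.4] 15.19481372833252 [98 15] [156  78]
t 10.65 tcp [ 627.5 -234.3  273.6] yawx 94.18 tilt 0.05 w 39.6 F [-0.  -0.7 -0.3] j7 0.2 gf 0.0
[94.8, -141.0, 23.7] [-0.001, 0.0, 1.365]
[-6.9, -59.2, 0.0] [0.0, 0.0, 0.0]
```

View pics/w8.png

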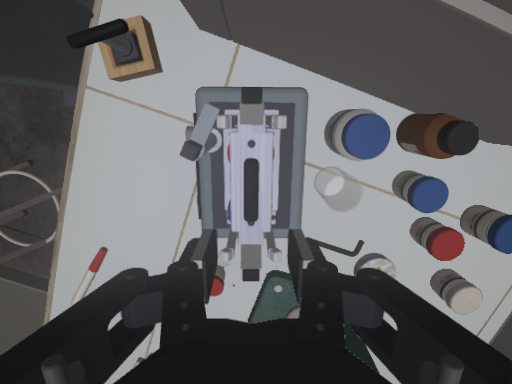

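The bar is held: its plate top is at 142.5 mm along the whole length, with the catches over both ends at (251,95) and (250,265). The key is next, handle at (98,33) and block at (127,47). I approach with the camera on the robot's side to stay clear of the calorimeter.

>>> step_arm([
  [7,-12,0,0,0,-0.14,40],
  [14,-24,0,0,0,-0.28,40],
  [21,-36,0,0,0,-0.42,40],
  [28,-48,0,0,0,-0.56,40],
  [35,-60,0,0,0,-0.7,40],
  [42,-72,0,0,0,-0.84,40],
  [49,-84,0,0,0,-0.98,40],
  [56,-94,0,0,0,-1.12,40],
])

```text
clock: 11.45
tcp_pos: [0.5283, -0.185, 0.2722]
orientation: [-0.58, -3.084, -0.001]
contact_force: [-0.5, -0.2, 0.2]
grip_width: 0.0401
gripper_force: 0.0
```

Run:
```python
from bench import r
from h import *
plan(r,(458.4,-93.4,200,198.3)); print(r.get_obs()['joints'].round(2))
```

```text
t 11.45 tcp [ 528.3 -185.   272.2] yawx 158.68 tilt 0.21 w 40.1 F [-0.5 -0.2  0.2] j7 1.24 gf 0.0
[98.2, 59.9, 72.6] [0.001, -0.004, -0.692]
[ 0.73  0.32 -0.63  1.75  0.2   1.14  1.24]
```

>>> step_arm([
  [14,9,10,0,0,-0.14,40],
  [30,18,20,0,0,-0.28,40],
  [46,28,30,0,0,-0.42,40],
  [62,38,45,0,0,-0.56,40],
  [80,49,60,0,0,-0.692,40],
  [98,60,72,0,-0.004,-0.692,40],
  [98,60,72,0,-0.004,-0.692,40],
  [98,60,72,0,-0.004,-0.692,40],
])

```text
clock: 12.25
tcp_pos: [0.4602, -0.0934, 0.2013]
orientation: [-0.492, 3.101, 0.0]
contact_force: [-1.0, -0.9, 0.7]
grip_width: 0.0402
gripper_force: 0.0
```

Run:
```python
from bench import r
from h import *
f=grab(r,'wrist','w9'); t=grab(r,'top','top3'); plan(r)
for g in (f,t):
  P=cloud(g); near=(np.hypot(P[...,0]-.457,P[...,1]+.093)<.055)
  for m,z,n in ((near&(abs(P[...,2]-.107)<.012),.108,'handle'),(near&(P[...,2]>.022)&(P[...,2]<.12),.034,'block(all)'),(near&(abs(P[...,2]-.034)<.008),.034,'block')):
    m=cv2.morphologyEx(m.astype(np.uint8),cv2.MORPH_OPEN,np.ones((3,3))); c,_=cv2.findContours(m,0,1)
    if not c: print(n,'none'); continue
    c=max(c,key=cv2.contourArea)[:,0]; q=onplane(g,c,z)[:,:2]*1000; rc=cv2.minAreaRect(q.astype(np.float32)); print(n,np.round(rc[0],1),np.round(rc[1],1),rc[2],c.min(0),c.max(0))
```

```text
t 12.35 tcp [461.5 -94.  202.1] yawx -162.05 tilt 0.22 w 40.0 F [-0.3 -0.2  0.2] j7 1.74 gf 0.0
handle [453.2 -91.8] [64.9 12.6] 18.698841094970703 [249 153] [263 223]
block(all) [467.  -86.4] [95.9 64. ] 15.335137367248535 [229 143] [286 223]
block [452.3 -90.4] [65. 64.] 15.335137367248535 [229 143] [286 199]
handle [ 439.8 -100.4] [29.7 12.7] 18.48184585571289 [150 234] [157 245]
block(all) [454.3 -93.2] [63.6 65.9] 16.598222732543945 [147 219] [172 246]
block [ 458.4 -112.3] [35.2 64.9] 89.05106353759766 [158 219] [171 243]
```

View pics/w9.png

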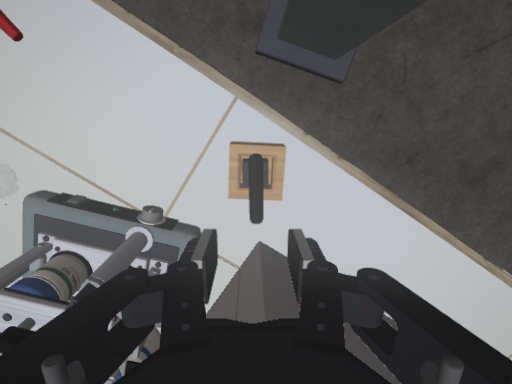

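The key stands in its block at (257,170) in the wrist view, with the handle end at (257,218). This reading is a few mm off the earlier one, so I'll read again now the arm has settled.

Run:
```python
from bench import r
from h import *
f=grab(r,'wrist','w10'); plan(r); s=grab(r,'side','side1'); plan(r)
P=cloud(f); near=(np.hypot(P[...,0]-.457,P[...,1]+.093)<.055)
for m,z,n in ((near&(abs(P[...,2]-.107)<.012),.108,'handle'),(near&(abs(P[...,2]-.034)<.008),.034,'block')):
    m=cv2.morphologyEx(m.astype(np.uint8),cv2.MORPH_OPEN,np.ones((3,3))); c,_=cv2.findContours(m,0,1)
    c=max(c,key=cv2.contourArea)[:,0]; q=onplane(f,c,z)[:,:2]*1000; rc=cv2.minAreaRect(q.astype(np.float32)); print(n,np.round(rc[0],1),np.round(rc[1],1),rc[2],np.nanmedian(P[m>0],0))
P=cloud(s);near=(np.hypot(P[...,0]-.457,P[...,1]+.093)<.06)
q=P[near&(P[...,2]>.085)&(P[...,2]<.12)]*1000; print('side',len(q),len(q) and (np.nanmedian(q,0),q.min(0),q.max(0)))
M,c=cam(f); print(c,'cam offset world', c*1000-r.get_obs()['tcp_pos']*1000)
```

```text
t 12.4 tcp [461.7 -94.1 202.3] yawx -162.07 tilt 0.25 w 39.9 F [ 0.3 -0.1  0.4] j7 1.74 gf 0.0
t 12.45 tcp [461.7 -94.  202.4] yawx -162.06 tilt 0.25 w 39.9 F [-0.1  0.   0.5] j7 1.74 gf 0.0
handle [453.2 -91.9] [64.1 12.5] 18.679908752441406 [ 0.45118402 -0.09215164  0.10730563]
block [452.4 -90.4] [64.9 64.1] 15.525779724121094 [ 0.44886592 -0.09405999  0.03416943]
side 122 (array([449.98089612, -95.94666056, 103.41625325]), array([ 421.01896054, -106.03103301,   85.12763807]), array([483.07598298, -84.47793772, 110.53859872]))
[ 0.39407353 -0.11546895  0.34472358] cam offset world [-67.63303686 -21.48362897 142.28793813]
```

Run:
```python
from bench import r
from h import *
plan(r,(455,-93.5,83,198.6))
```

```text
t 12.45 tcp [461.7 -94.  202.4] yawx -162.06 tilt 0.25 w 39.9 F [-0.1  0.   0.5] j7 1.74 gf 0.0
[6.7, 2.7, 119.4] [-0.001, 0.004, -0.012]
```

>>> step_arm([
  [7,3,30,0,0.004,-0.012,40],
  [7,3,70,0,0.004,-0.012,40],
  [7,3,100,0,0.004,-0.012,40],
  [7,3,114,0,0.004,-0.012,40],
  [7,3,119,0,0.004,-0.012,40],
  [7,3,119,0,0.004,-0.012,40],
  [7,3,119,0,0.004,-0.012,4],
  [7,3,119,0,0.004,-0.012,4],
], grip_force=60)

```text
clock: 13.25
tcp_pos: [0.455, -0.0929, 0.0845]
orientation: [-0.509, 3.098, -0.004]
contact_force: [-1.9, 2.3, 11.4]
grip_width: 0.0121
gripper_force: 45.6
```

>>> step_arm([
  [0,0,0,0,0,0,4],
  [0,0,0,0,0,0,4],
  [0,0,0,0,0,0,4],
  [0,0,0,0,0,0,4],
], grip_force=80)

```text
clock: 13.65
tcp_pos: [0.4551, -0.0926, 0.0846]
orientation: [-0.51, 3.098, -0.004]
contact_force: [-1.1, 1.4, 6.9]
grip_width: 0.0117
gripper_force: 78.3
```

Run:
```python
from bench import r
from h import *
plan(r)
f=grab(r,'wrist','w11'); P=cloud(f); V=f['image'].max(2)
near=(np.hypot(P[...,0]-.457,P[...,1]+.093)<.055)
m=near&(abs(P[...,2]-.107)<.012)&(V<110)
q=P[m]*1000; d=np.array([np.cos(np.radians(18.7)),np.sin(np.radians(18.7))]); n=np.array([-d[1],d[0]])
tcp=r.get_obs()['tcp_pos'][:2]*1000
print(len(q),'along min/max rel tcp',np.percentile((q[:,:2]-tcp)@d,[0,2,98,100]),'across',np.percentile((q[:,:2]-tcp)@n,[2,50,98]))
plan(r,(tcp[0],tcp[1],285,198.6),(569.5,-199,285,162.9))
```

```text
t 13.65 tcp [455.1 -92.6  84.6] yawx -161.31 tilt 0.19 w 11.7 F [-1.1  1.4  6.9] j7 1.56 gf 78.33447575569153
4003 along min/max rel tcp [-33.27705002 -32.04835078  27.5561058   31.63640254] across [-16.92032664   0.25441521  17.39870443]
t 13.7 tcp [455.1 -92.5  84.6] yawx -161.31 tilt 0.18 w 11.1 F [-1.   1.1  5.9] j7 1.56 gf 78.3330488204956
[-0.3, -0.5, -200.4] [-0.003, 0.002, 0.002]
[-74.5, -137.4, 0.0] [0.0, 0.0, 0.623]
```

>>> step_arm([
  [0,0,-40,0,0,0,4],
  [0,0,-85,0,0,0,4],
  [0,0,-130,0,0,0,4],
  [0,0,-170,0,0,0,4],
  [0,0,-200,0,0,0,4],
  [-12,-22,-205,0,0,0.1,4],
  [-26,-48,-205,0,0,0.2,4],
  [-40,-74,-205,0,0,0.3,4],
])

```text
clock: 14.5
tcp_pos: [0.5161, -0.1507, 0.2894]
orientation: [-0.034, 3.14, -0.005]
contact_force: [0.4, -0.1, -2.6]
grip_width: 0.0116
gripper_force: 78.9
```

Run:
```python
from bench import r
from h import *
for n in ('w3','w8'):
    f=load(n);P=cloud(f); m=(np.hypot(P[...,0]-.569,P[...,1]+.199)<.02)&(P[...,2]>.165)&(P[...,2]<.182)
    c,_=cv2.findContours(m.astype(np.uint8),0,1); c=max(c,key=cv2.contourArea)[:,0]; q=onplane(f,c,.1715)[:,:2]*1000; rc=cv2.minAreaRect(q.astype(np.float32)); print(n,m.sum(),np.round(rc[0],1),np.round(rc[1],1),rc[2],np.nanmedian(P[m],0))
    m=(np.hypot(P[...,0]-.569,P[...,1]+.199)<.06)&(P[...,2]>.143)&(P[...,2]<.158)&(P[...,0]<.592)&(P[...,1]>-.21)
    c,_=cv2.findContours(m.astype(np.uint8),0,1); c=max(c,key=cv2.contourArea)[:,0]; q=onplane(f,c,.1505)[:,:2]*1000; rc=cv2.minAreaRect(q.astype(np.float32)); print(' tongue',np.round(rc[0],1),np.round(rc[1],1),rc[2])
plan(r,(569.5,-198.7,290,162.9))
```

```text
w3 386 [ 569.7 -199.4] [14.6 15.7] 68.437255859375 [ 0.57032397 -0.19926204  0.17388289]
 tongue [ 576.2 -183.2] [55.1 18.4] 73.61341857910156
w8 269 [ 569.9 -198.6] [14.8 14.9] 67.13589477539062 [ 0.57021692 -0.19838148  0.17376272]
 tongue [ 576.3 -182.5] [54.3 19.1] 72.9127426147461
t 14.5 tcp [ 516.1 -150.7  289.4] yawx -178.75 tilt 0.19 w 11.6 F [ 0.4 -0.1 -2.6] j7 1.57 gf 78.94382357597351
[-52.4, -49.2, -0.4] [-0.003, 0.002, 0.32]
```

>>> step_arm([
  [-20,-18,0,0,0,0.12,4],
  [-40,-37,0,0,0,0.24,4],
  [-52,-49,0,-0.003,0.002,0.32,4],
  [-52,-49,0,-0.003,0.002,0.32,4],
  [-52,-49,0,-0.003,0.002,0.32,4],
])

```text
clock: 15.0
tcp_pos: [0.5683, -0.1968, 0.2883]
orientation: [-0.457, -3.106, -0.003]
contact_force: [-0.1, 0.3, -1.2]
grip_width: 0.012
gripper_force: 78.9
```

Run:
```python
from bench import r
from h import *
r.grab_frame('top'); plan(r,(569.7,-198.9,255,162.9)); 
f=grab(r,'wrist','w12'); s=grab(r,'side','side2'); o=r.get_obs(); t=o['tcp_pos']
# key: handle ends & socket seen by side camera
P=cloud(s); m=(np.hypot(P[...,0]-t[0],P[...,1]-t[1])<.045)&(P[...,2]>t[2]-.09)&(P[...,2]<t[2]-.045); q=P[m]*1000
print(len(q),len(q) and np.percentile(q,[2,50,98],axis=0).round(1))
M,c=cam(s); print('side cam dir',M[2])
P=cloud(f); m=(np.hypot(P[...,0]-t[0],P[...,1]-t[1])<.05)&(P[...,2]>t[2]-.085)&(P[...,2]<t[2]+.035); q=P[m]*1000; a=np.radians(162.9); d=np.array([np.cos(a),np.sin(a)]); n=np.array([-d[1],d[0]])
top=q[q[:,2]>t[2]*1000+10]; print('handle along',np.percentile((top[:,:2]-t[:2]*1000)@d,[0,2,98,100]),'mid across far part',np.median(((top[:,:2]-t[:2]*1000)@n)[((top[:,:2]-t[:2]*1000)@d)>20]))
low=q[(q[:,2]<t[2]*1000-45)]; print('socket',len(low), len(low) and (np.percentile((low[:,:2]-t[:2]*1000)@d,[2,98]),np.percentile((low[:,:2]-t[:2]*1000)@n,[2,98])))
```

```text
t 15.05 tcp [ 568.2 -196.4  288.5] yawx 163.31 tilt 0.16 w 11.6 F [ 0.3 -0.5 -1.7] j7 1.3 gf 78.93928527832031
[-2.2, -2.1, 33.5] [0.001, -0.002, 0.007]
173 [[ 549.1 -214.4  213.4]
 [ 559.3 -207.2  228.6]
 [ 576.5 -176.9  243.5]]
side cam dir [ 0.50544611  0.74554138 -0.43438726]
handle along [-31.4111682  -27.60176664  32.05911481  33.27539731] mid across far part 0.08351321174023463
socket 772 (array([-8.83522569, 15.59090506]), array([-15.71990639,  13.73019388]))
```

>>> step_arm([
  [-2,-2,20,0,0,0.007,4],
  [-2,-2,33,0,0,0.007,4],
  [-2,-2,33,0,0,0.007,4],
  [-2,-2,33,0,0,0.007,4],
])

```text
clock: 15.55
tcp_pos: [0.5698, -0.1994, 0.2555]
orientation: [-0.469, -3.104, -0.003]
contact_force: [-0.1, -0.7, -0.8]
grip_width: 0.0114
gripper_force: 79.0
```

Run:
```python
from bench import r
from h import *
r.grab_frame('top'); r.grab_frame('top'); plan(r,(569.7,-198.9,229,162.9))
```

```text
t 15.65 tcp [ 570.5 -199.6  256.3] yawx 162.79 tilt 0.09 w 11.0 F [-0.4 -0.2 -1.5] j7 1.28 gf 78.98388147354126
[0.9, 0.4, 27.3] [0.001, -0.001, -0.002]
```

>>> step_arm([
  [1,0,6,0,0,0,4],
  [1,0,12,0,0,0,4],
  [1,0,17,0,0,0,4],
  [1,0,17,0,0,0,4],
])

```text
clock: 16.05
tcp_pos: [0.5685, -0.1993, 0.2373]
orientation: [-0.47, -3.103, -0.003]
contact_force: [-0.1, 0.0, -2.1]
grip_width: 0.0116
gripper_force: 79.0
```

>>> step_arm([
  [0,0,4,0,0,0,4],
  [0,0,8,0,0,0,4],
  [0,0,9,0,0,0,4],
  [0,0,9,0,0,0,4],
  [0,0,9,0,0,0,4],
])

```text
clock: 16.55
tcp_pos: [0.5692, -0.1994, 0.2295]
orientation: [-0.471, -3.104, -0.002]
contact_force: [0.5, 0.6, -2.2]
grip_width: 0.0114
gripper_force: 79.0
```

Run:
```python
from bench import r
from h import *
plan(r,(569.7,-198.9,228,162.9)); print(r.get_obs()['moment'])
```

```text
t 16.55 tcp [ 569.2 -199.4  229.5] yawx 162.76 tilt 0.13 w 11.4 F [ 0.5  0.6 -2.2] j7 1.26 gf 78.9770257472992
[-0.4, 0.7, 1.5] [0.001, -0.002, -0.002]
[-0.09471373 -0.01048933 -0.00024261]
```

>>> step_arm([
  [0,0,0,0,0,0.12,4],
  [0,0,0,0,0,0.25,4],
  [0,0,0,0,0,0.38,4],
  [0,0,0,0,0,0.51,4],
  [0,0,0,0,0,0.64,4],
  [0,0,0,0,0,0.77,4],
  [0,0,0,0,0,0.9,4],
  [0,0,0,0,0,1.03,4],
])

```text
clock: 17.35
tcp_pos: [0.5688, -0.1994, 0.2295]
orientation: [-1.944, -2.464, 0.0]
contact_force: [-1.1, -0.5, -1.1]
grip_width: 0.0115
gripper_force: 79.0
```

>>> step_arm([
  [0,0,0,0,0,0.1,4],
  [0,0,0,0,0,0.19,4],
  [0,0,0,0,0,0.19,4],
  [0,0,0,0,0,0.19,4],
])

```text
clock: 17.75
tcp_pos: [0.5689, -0.1994, 0.2295]
orientation: [-2.161, -2.277, 0.0]
contact_force: [-2.2, 0.2, -0.8]
grip_width: 0.0111
gripper_force: 79.1
```

Run:
```python
from bench import r
from h import *
plan(r); print(r.get_obs()['moment'])
```

```text
t 17.75 tcp [ 568.9 -199.4  229.5] yawx 93.0 tilt 0.15 w 11.1 F [-2.2  0.2 -0.8] j7 0.14 gf 79.09516453742981
[-0.10772641  0.5353137   0.03779968]
```

>>> step_arm([
  [0,0,0,0,0,0.08,4],
  [0,0,0,0,0,0.16,4],
  [0,0,0,0,0,0.16,4],
  [0,0,0,0,0,0.16,4],
])

```text
clock: 18.15
tcp_pos: [0.569, -0.1993, 0.2295]
orientation: [-2.335, -2.098, 0.0]
contact_force: [-1.5, -0.3, -1.4]
grip_width: 0.0115
gripper_force: 79.2
```

Run:
```python
from bench import r
from h import *
plan(r); print(r.get_obs()['moment'])
f=grab(r,'wrist','w13'); P=cloud(f)
o=np.array([.5695,-.199]); m=(np.hypot(P[...,0]-o[0],P[...,1]-o[1])<.055)&(np.hypot(P[...,0]-o[0],P[...,1]-o[1])>.022)&(abs(P[...,2]-.150)<.0045)
q=P[m][:,:2]-o; print(len(q),'tongue dir deg',np.degrees(np.arctan2(*np.median(q,0)[::-1])),np.percentile(np.hypot(*q.T),[2,98]))
```

```text
t 18.15 tcp [ 569.  -199.3  229.5] yawx 83.88 tilt 0.15 w 11.5 F [-1.5 -0.3 -1.4] j7 -0.01 gf 79.1772186756134
[0.03544545 0.60485764 0.06700638]
577 tongue dir deg 11.390802475691286 [0.02244313 0.05417354]
```

>>> step_arm([
  [0,0,0,0,0,0.06,4],
  [0,0,0,0,0,0.06,4],
  [0,0,0,0,0,0.06,4],
])

```text
clock: 18.5
tcp_pos: [0.5691, -0.1993, 0.2295]
orientation: [-2.398, -2.026, 0.0]
contact_force: [-2.9, 1.3, 1.0]
grip_width: 0.0116
gripper_force: 79.2
```

Run:
```python
from bench import r
from h import *
plan(r); print(r.get_obs()['moment'])
f=grab(r,'wrist','w14'); P=cloud(f)
o=np.array([.5695,-.199]); d=P[...,:2]-o; rr=np.hypot(d[...,0],d[...,1])
for a,b in ((.018,.026),(.026,.034),(.034,.043)):
    m=(rr>a)&(rr<b)&(abs(P[...,2]-.150)<.0035); q=d[m]; an=np.degrees(np.arctan2(q[:,1],q[:,0])); print(len(q),np.percentile(an,[5,50,95]).round(1))
```

```text
t 18.5 tcp [ 569.1 -199.3  229.5] yawx 80.4 tilt 0.14 w 11.6 F [-2.9  1.3  1. ] j7 -0.06 gf 79.24718856811523
[0.11349076 0.65493473 0.07942483]
175 [-12.1   5.4  25.3]
179 [-7.3  7.  20.6]
205 [-5.   6.6 17.2]
```

>>> step_arm([
  [0,0,0,0,0,0.05,4],
  [0,0,0,0,0,0.05,4],
  [0,0,0,0,0,0.05,4],
])

```text
clock: 18.85
tcp_pos: [0.5691, -0.1993, 0.2294]
orientation: [-2.448, -1.965, 0.0]
contact_force: [-3.3, -0.2, 1.6]
grip_width: 0.0116
gripper_force: 79.3
```

Run:
```python
from bench import r
from h import *
plan(r); print(r.get_obs()['moment'])
f=grab(r,'wrist','w15'); P=cloud(f)
o=np.array([.5695,-.199]); d=P[...,:2]-o; rr=np.hypot(d[...,0],d[...,1])
for a,b in ((.018,.026),(.026,.034),(.034,.043)):
    m=(rr>a)&(rr<b)&(abs(P[...,2]-.150)<.0035); q=d[m]; an=np.degrees(np.arctan2(q[:,1],q[:,0])); print(len(q),np.percentile(an,[5,50,95]).round(1))
```

```text
t 18.85 tcp [ 569.1 -199.3  229.4] yawx 77.51 tilt 0.14 w 11.6 F [-3.3 -0.2  1.6] j7 -0.11 gf 79.26076769828796
[0.15553755 0.73658432 0.1820838 ]
169 [-14.6   3.6  22.8]
180 [-8.6  5.8 18.9]
202 [-6.4  4.8 15.6]
```

>>> step_arm([
  [0,0,0,0,0,-0.1,4],
  [0,0,0,0,0,-0.18,4],
  [0,0,0,0,0,-0.18,4],
  [0,0,-15,0,0,-0.18,4],
  [0,0,-35,0,0,-0.18,4],
  [0,0,-60,0,0,-0.18,4],
  [0,0,-65,0,0,-0.18,4],
  [0,0,-65,0,0,-0.18,4],
])

```text
clock: 19.7
tcp_pos: [0.5702, -0.1997, 0.296]
orientation: [2.266, 2.175, 0.003]
contact_force: [-0.2, 0.7, -2.5]
grip_width: 0.0117
gripper_force: 79.0
```

Run:
```python
from bench import r
from h import *
f=grab(r,'wrist','w16'); P=cloud(f)
plan(r,(515,-150,292,140),(455.1,-92.5,292,198.7)); print(r.get_obs()['moment'])
o=np.array([.5695,-.199]); d=P[...,:2]-o; rr=np.hypot(d[...,0],d[...,1])
for a,b in ((.018,.026),(.026,.034),(.034,.043)):
    m=(rr>a)&(rr<b)&(abs(P[...,2]-.150)<.0035); q=d[m]; an=np.degrees(np.arctan2(q[:,1],q[:,0])); print(len(q),np.percentile(an,[5,50,95]).round(1))
```

```text
t 19.75 tcp [ 569.4 -199.6  294.6] yawx 87.67 tilt 0.09 w 11.2 F [ 1.  -0.2 -2.4] j7 0.08 gf 79.00389075279236
[47.3, -56.3, 2.7] [0.0, -0.002, -0.913]
[82.8, 5.5, 0.0] [0.0, 0.0, -1.025]
[ 0.00541148  0.03602055 -0.0249807 ]
98 [-9.1  8.3 25.5]
111 [-9.6  4.8 19. ]
123 [-6.5  5.5 15.5]
```

>>> step_arm([
  [6,-7,0,0,0,-0.12,4],
  [12,-14,0,0,0,-0.24,4],
  [18,-21,0,0,0,-0.36,4],
  [24,-28,0,0,0,-0.48,4],
  [30,-36,0,0,0,-0.6,4],
  [36,-43,0,0,0,-0.72,4],
  [42,-50,0,0,0,-0.83,4],
  [47,-56,0,0,0,-0.93,4],
])

```text
clock: 20.55
tcp_pos: [0.5141, -0.1499, 0.2931]
orientation: [-1.041, -2.959, -0.002]
contact_force: [0.6, -0.5, -2.2]
grip_width: 0.0113
gripper_force: 78.9
```

Run:
```python
from bench import r
from h import *
plan(r,(455.1,-92.5,292,198.7))
```

```text
t 20.55 tcp [ 514.1 -149.9  293.1] yawx 141.23 tilt 0.26 w 11.3 F [ 0.6 -0.5 -2.2] j7 0.93 gf 78.94526481628418
[81.9, 7.8, 1.5] [0.002, -0.004, -1.003]
```

>>> step_arm([
  [14,1,0,0,0,-0.14,4],
  [27,3,0,0,0,-0.28,4],
  [40,4,0,0,0,-0.42,4],
  [54,5,0,0,-0.002,-0.56,4],
  [68,7,0,0,-0.004,-0.7,4],
  [82,8,0,0.002,-0.004,-0.84,4],
  [82,8,0,0.002,-0.004,-0.98,4],
  [82,8,0,0.002,-0.004,-1.0,4],
])

```text
clock: 21.35
tcp_pos: [0.4556, -0.0923, 0.2938]
orientation: [-0.502, 3.101, -0.001]
contact_force: [0.9, -1.0, -0.9]
grip_width: 0.0115
gripper_force: 78.9
```

>>> step_arm([
  [0,0,50,0,0,0,4],
  [0,0,100,0,0,0,4],
  [0,0,140,0,0,0,4],
  [0,0,150,0,0,0,4],
  [0,0,150,0,0,0,4],
  [0,0,150,0,0,0,4],
])

```text
clock: 21.95
tcp_pos: [0.4582, -0.0926, 0.1462]
orientation: [-0.497, 3.098, -0.002]
contact_force: [0.5, -0.6, -1.2]
grip_width: 0.0116
gripper_force: 78.9
```

Run:
```python
from bench import r
from h import *
r.grab_frame('top');r.grab_frame('top');plan(r,(455.1,-92.5,125,198.7))
```

```text
t 22.05 tcp [458.5 -92.8 146.8] yawx -161.76 tilt 0.34 w 11.3 F [-0.2  0.2 -1.9] j7 1.69 gf 78.90125513076782
[3.2, 1.4, 21.8] [-0.003, 0.005, -0.008]
```

>>> step_arm([
  [4,1,15,-0.003,0.005,-0.008,4],
  [4,1,30,-0.003,0.005,-0.008,4],
  [4,1,30,-0.003,0.005,-0.008,4],
  [4,1,30,-0.003,0.005,-0.008,4],
  [4,1,30,-0.003,0.005,-0.008,4],
])

```text
clock: 22.55
tcp_pos: [0.4532, -0.0929, 0.1154]
orientation: [0.511, -3.097, -0.001]
contact_force: [0.6, -1.3, -1.4]
grip_width: 0.0113
gripper_force: 78.8
```

Run:
```python
from bench import r
from h import *
r.grab_frame('top');plan(r,(454.7,-92.2,85.5,198.5))
```

```text
t 22.6 tcp [453.3 -92.9 115.4] yawx -161.25 tilt 0.14 w 11.3 F [ 0.5 -0.1 -1.8] j7 1.66 gf 78.794846534729
[-1.6, 0.2, 29.9] [0.001, -0.002, 0.004]
```

>>> step_arm([
  [-1.5,0,10,0,-0.002,0.004,4],
  [-1.5,0,18,0,-0.002,0.004,4],
  [-1.5,0,25,0,-0.002,0.004,4],
  [-1.5,0,29,0,-0.002,0.004,4],
  [-1.5,0,29,0,-0.002,0.004,4],
  [-1.5,0,29,0,-0.002,0.004,4],
])

```text
clock: 23.2
tcp_pos: [0.454, -0.0923, 0.0856]
orientation: [0.505, -3.099, -0.003]
contact_force: [0.5, -1.1, -1.7]
grip_width: 0.0113
gripper_force: 79.0
```

>>> step_arm([
  [0,0,1,0,0,0,4],
  [0,0,1,0,0,0,20],
  [0,0,1,0,0,0,36],
  [0,0,1,0,0,0,36],
  [0,0,1,0,0,0,36],
  [0,0,-20,0,0,0,36],
  [0,0,-60,0,0,0,36],
  [0,0,-105,0,0,0,36],
])

```text
clock: 24.0
tcp_pos: [0.4532, -0.0922, 0.1912]
orientation: [0.506, -3.096, -0.005]
contact_force: [1.0, -1.2, 0.3]
grip_width: 0.0361
gripper_force: 0.0
```

>>> step_arm([
  [0,0,-45,0,0,0,36],
  [0,0,-90,0,0,0,36],
  [0,0,-90,0,0,0,36],
  [0,0,-90,0,0,0,36],
])

```text
clock: 24.4
tcp_pos: [0.4548, -0.0928, 0.2816]
orientation: [-0.505, 3.1, -0.0]
contact_force: [-0.3, -0.8, -0.3]
grip_width: 0.0361
gripper_force: 0.0
```

Run:
```python
from bench import r
from h import *
f=grab(r,'wrist','w17'); t=grab(r,'top','top4'); s=grab(r,'side','side4'); plan(r)
P=cloud(f); near=(np.hypot(P[...,0]-.457,P[...,1]+.093)<.055)
for m,z,n in ((near&(abs(P[...,2]-.107)<.012),.108,'handle'),(near&(abs(P[...,2]-.034)<.008),.034,'block')):
    m=cv2.morphologyEx(m.astype(np.uint8),cv2.MORPH_OPEN,np.ones((3,3))); c,_=cv2.findContours(m,0,1)
    if not c: print(n,'none'); continue
    c=max(c,key=cv2.contourArea)[:,0]; q=onplane(f,c,z)[:,:2]*1000; rc=cv2.minAreaRect(q.astype(np.float32)); print(n,np.round(rc[0],1),np.round(rc[1],1),rc[2],np.nanmedian(P[m>0],0))
P=cloud(t)
y=np.array([-np.sin(np.radians(4.1)),np.cos(np.radians(4.1))]); x=np.array([y[1],-y[0]]); o=np.array([.6276,-.2344]); d=(P[...,:2]-o)*1000; u=d@x; w=d@y
for a in (-60,-50,-40,40,50,60): m=(abs(w-a)<4)&(abs(u)<9); print(a,np.nanmedian(P[m][:,2]).round(4),m.sum())
a=np.array([.5695,-.199]); d=P[...,:2]-a; rr=np.hypot(d[...,0],d[...,1]); m=(rr>.02)&(rr<.046)&(abs(P[...,2]-.15)<.004); q=np.median(d[m],0); print('tongue',m.sum(),np.degrees(np.arctan2(q[1],q[0])))
# anything changed among bystanders (top view, before/after, low heights)
g=load('top0'); df=np.abs(t['image'].astype(int)-g['image']).max(2)>60; n,l,st,cc=cv2.connectedComponentsWithStats(cv2.morphologyEx(df.astype(np.uint8),cv2.MORPH_OPEN,np.ones((2,2))))
for i in range(1,n):
    if st[i,4]>12: print(cc[i].round(),st[i,2:])
```

```text
t 24.55 tcp [453.3 -92.6 279.3] yawx -161.48 tilt 0.28 w 35.9 F [-0.1  0.2  0. ] j7 1.86 gf 0.0
handle [452.3 -91.1] [64.  12.1] 18.53753089904785 [ 0.45133351 -0.09131799  0.10729008]
block [452.3 -90.3] [64.8 64.1] 15.219610214233398 [ 0.44872317 -0.09351099  0.03417212]
-60 0.143 24
-50 0.1412 23
-40 0.1426 26
40 0.1423 23
50 0.1424 23
60 0.1437 27
tongue 72 2.0405531799347942
[204. 154.] [10  3 21]
[218. 153.] [17  3 34]
[193. 166.] [ 25  20 365]
[221. 165.] [ 21  18 274]
[208. 162.] [ 9  7 45]
[182. 185.] [ 8  8 36]
[ 99. 231.] [ 125   34 1864]
[284. 221.] [ 22   8 119]
[222. 239.] [ 19  19 286]
[  8. 270.] [ 20  66 669]
[ 52. 262.] [  53   67 2052]
[ 40. 297.] [ 16  21 153]
[406. 310.] [  78   37 1433]
[ 30. 315.] [ 9 10 54]
[ 27. 323.] [ 5  3 13]
[424. 355.] [  47   53 1104]
[ 26. 338.] [ 6  7 23]
[ 29. 361.] [ 35  47 494]
[ 71. 361.] [  9  38 199]
[446. 368.] [ 17  27 285]
```

```bash
python3 -c "
from bench import r
print(r.hand_in())"
```

```text
the job is handed in; nothing more can be done
None
```

The job is handed in at about 24.6 s. By the last camera check both pots were in place under the level bar, both catches held it, the lock tongue lay across it, and the key stood upright in its block. The verdict was not returned.

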